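# Feed spacer rings through a drop counter

## Robot

A 6-joint arm with a two-finger parallel gripper is mounted at the origin on the work surface. World frame = base frame: x ahead of the robot, y to its left, z up, the work surface at z = 0. Lengths are in m, angles in rad, forces in N, time in s.
With the tool pointing down it reaches from about 0.35 to 0.85 m from the base axis. Payload 8.1 kg.
Tool frame: the origin (TCP) lies at the very end of the fingers, on their centre line; the grasp point (between the pads) lies 19 mm behind it (r.grip_point_offset is the distance from the TCP to the grasp point, in m); z points along the fingers, y is the direction in which the jaws open and shut (so a half turn about z gives the same grasp; the last joint's range is limited). The gripper opens to 85 mm and grips with 20 to 120 N. Pads are 22 mm wide; open, the fingers measure 114 mm over their backs; the gripper's body (76 mm by 85 mm) begins 54 mm behind the grasp point. The pads swing forward as they close: fully open they stand 13 mm farther back than shut.
Start: joints at [1.262, 0.13, 1.488, -0, 1.523, -0.085], TCP at [0.133, 0.585, 0.231] pointing down, gripper open.
Joint ranges: [-2.96, 2.96], [-0.89, 2.26], [0.02, 2.5], [-1.34, 4.48], [0, 2.73], [-2.66, 2.66]. Speed limits (rad/s): [2.39, 2.39, 2.79, 3.14, 3.14, 3.14].

## Interface

Orientations are given as [roll, pitch, yaw] about the fixed x, y, z axes, in that order (R = Rz(yaw) Ry(pitch) Rx(roll)).
In Python, from rig import r gives the robot as it stands.
- The arm moves only by the tool jog_arm, never from a script. Its argument "increments" is a list of rows, each a list of 6 numbers: the shift along the world's x, y, z in mm, then the turn, a rotation vector about the world's x, y, z in rad. A call has exactly 8 rows; each row shifts and turns the commanded pose from where the row before left it; what a row does not reach is not made up. A row lasts 1/10 s, in which the tool goes at most 50 mm and 8.59 degrees, less where a joint would pass 70% of its speed; a pose out of reach is approached as far as the arm can. A call is refused whole if a number of a shift passes 50 or a number of a turn 0.15, either way. A call with a gripper value outside its range is refused whole. "claw" is the finger opening in mm, from 0 to 85.4, set as the call begins (left out, the last holds). The fingers move at their own pace and stop on an object; "squeeze" is the grip in N (left out, the last holds). Time passes only in rows, so rows that do not move let the fingers close, or fill a call up. It gives the time, the measured TCP pose, the force and the opening at its end, in the units of the state.
- r.state(): the state, without advancing time (a new reading comes with each control period).
- r.snapshot(name): name is "side" or "top" or "wrist"; returns a dict with "color" (384x512x3 uint8, red, green, blue), "camera_matrix" (3x3 intrinsics, pixels), "D" ([k1, k2, p1, p2, k3] as OpenCV has them; the pictures are not rectified), "R" (3x3) and "t" (3): a world point X has camera coordinates R X + t. Camera axes: x right, y down, z forward; pixel columns grow to the right and rows downward; lengths in m; the calibration is good to about 2 mm. A picture is of the moment at which its call begins. There is no depth.
- r.close_job(): hands the job in, once; it reports no verdict.
The state is a dict: "clock": time; "joints": joint angles; "qd": joint speeds; "joint_torque": joint torques, N m; "tool_pos": TCP position; "orientation": TCP orientation; "wrist_force": force on the tool from outside, world axes, zero at the start; "ft_torque": the same for the moment, N m; "grip_width": finger opening in m.
Only numpy, scipy, OpenCV 4.12 (cv2) and the standard library are available. Lean on these libraries where they do the work, as an engineer would, in place of code of your own. Each camera call takes 0.05 s, during which the arm holds its last target.

## Task

Count the three loose dark steel spacer rings into the catch tray of the drop counter: with the fingertips, sweep them over the feed deck, through the narrow gate and into the slot one at a time, letting each ring drop into the tray by itself before the next one follows. Only slide the rings, gently - do not pinch them, lift them or press down on them - and leave the lidded pot on the deck, the vial and the tip box where they stand.

Things in the scene. Friction and masses are not known exactly. Their poses are not given: they have to be found in the camera images.
- counter: Bench-top drop counter, fixed to the bench: white housing, stainless feed deck on top, catch tray at one end; nothing on it moves. Origin: centre of its underside on the bench. z up; y is the feed direction, towards gate and slot; -x is the operator's side with the control panel.
- deck (a point): Point on the flat feed deck, 80 mm above the counter's origin, axes as the counter. In this frame, in mm: deck inside x -120 to 120, from the back wall y -170 to the gate y 130; upright rims 14 high on back and sides. Two guides 14 high funnel at 45 degrees from the side rims (x +-120, y 33) to the gate (x +-23, y 130).
- gate (a point): Middle of the gate, at deck height on the lip where the deck ends and the drop slot begins; axes as the counter. The slot is a straight-sided hole 46 mm wide (x -23 to 23) and 52 mm long (y 0 to 52 from here), framed on its other three sides by a black block 20 mm above the deck. A ring pushed until its centre is 5 mm or more past the lip tips and drops through.
- tray (a point): Centre of the floor of the grey open catch tray, 76 mm below the deck, under the slot and beyond it; axes as the counter. Inside 120 mm along x, 146 mm along y, walls 38 mm high. Rings lie anyhow in it.
- ring1: Dark steel spacer ring, one of three alike, lying flat: outer diameter 32 mm, bore 16 mm (too narrow for a finger), 10 mm thick, roughly 47 g. Origin at its centre, half-way up; z along its axis. The three start on the deck in the half away from the gate, one near the middle line and one to either side (which is which varies).
- ring2: A second such ring, same size.
- ring3: A third such ring, same size.
- pot: Small white screw-lid pot standing on the deck along the back wall, 34 mm diameter at the lid, 35 mm tall; origin at the centre of its underside. Not part of the job: leave it.
- vial: Glass sample vial with black cap standing on the bench on the far side of the catch tray (away from the operator), 28 mm diameter, 61 mm tall; origin at the centre of its underside. Leave it.
- tipbox: Blue pipette-tip box with clear lid on the bench on the operator's side of the catch tray, 85 x 122 x 65 mm; origin at the centre of its underside. Leave it.
There are look-alikes about, which are no part of the job. What is shaped like the ring3 but brown is not meant.

How it is judged:
By the outcome, as a careful person would: the job done as asked, in the order asked, and still so for the second after the job is handed in, with the robot touching nothing.
It also fails if it takes over 56 s, if anything falls off the work surface, if the arm or the gripper's body presses on something with over 40 N, if the wrist force passes 120 N, or if a joint passes its speed limit or range.

## Working session

There is one attempt and no reset: what is moved stays moved. The work goes in short steps, Python scripts to look and compute and a tool call to move; the robot and the scene stay as the last step left them, time stands still between calls to the robot, and variables do not carry over. Pictures are saved under pics/ and viewed, and the job is handed in when it is done.

Besides the shell and the picture viewer there is one more tool, called after ">>>" as name([rows], argument=value, ...), one row to a line, values as JSON. jog_arm: Moves the arm, as the interface text tells. Its arguments: {"type":"object","properties":{"increments":{"type":"array","items":{"type":"array","items":{"type":"number"}}},"claw":{"type":"number"},"squeeze":{"type":"number"}},"required":["increments"]}

```bash
mkdir -p pics; ls
cat > h.py <<'E'
import numpy as np, cv2, pickle
from rig import r
def snap(n,name):
    s=r.snapshot(n); pickle.dump(s,open(f'pics/{name}.pkl','wb'))
    cv2.imwrite(f'pics/{name}.png',s['color'][:,:,::-1]); return s
def load(name): return pickle.load(open(f'pics/{name}.pkl','rb'))
def px2w(s,uv,z):
    K=np.array(s['camera_matrix'],float);D=np.array(s['D'],float);R=np.array(s['R']);t=np.array(s['t'])
    u=cv2.undistortPoints(np.array(uv,float).reshape(-1,1,2),K,D).reshape(-1,2)
    d=np.c_[u,np.ones(len(u))]@R; c=-R.T@t
    return c+d*((z-c[2])/d[:,2])[:,None]
def proj(s,P):
    R=np.array(s['R']);t=np.array(s['t'],float)
    return cv2.projectPoints(np.array(P,float).reshape(-1,1,3),cv2.Rodrigues(R)[0],t,np.array(s['camera_matrix'],float),np.array(s['D'],float))[0].reshape(-1,2)
def crop(name,x0,y0,x1,y1,k,out):
    im=cv2.imread(f'pics/{name}.png')[y0:y1,x0:x1]
    cv2.imwrite(f'pics/{out}.png',cv2.resize(im,None,fx=k,fy=k,interpolation=cv2.INTER_CUBIC))
E
python3 - <<'E'
from h import *
for n in('top','side','wrist'): snap(n,n+'0')
print(r.state())
E
```

```text
pics
{'clock': 0.15, 'joints': array([ 1.26158054e+00,  1.31002847e-01,  1.48903636e+00,  4.90986673e-06,
        1.52299472e+00, -8.54001856e-02]), 'qd': array([ 0.00131425, -0.0010635 , -0.00342192,  0.0001911 ,  0.00096926,
        0.00030821]), 'joint_torque': array([ 9.93986323e-04, -5.70062363e+01, -5.01161313e+01, -1.32138043e-04,
        9.53187671e-03,  2.84400795e-05]), 'tool_pos': array([0.13301821, 0.58463501, 0.23047238]), 'orientation': array([-3.14015705e+00, -1.27821143e-04,  2.91777673e+00]), 'wrist_force': array([-0.85775879,  0.35138732, -0.50902363]), 'ft_torque': array([-0.00448749, -0.03776545,  0.03250018]), 'grip_width': 0.08538904996744792}
```

View pics/top0.png

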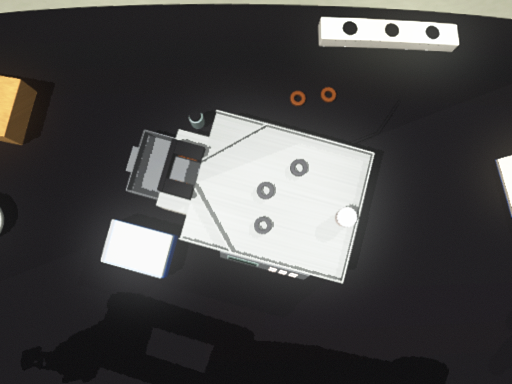

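View pics/side0.png

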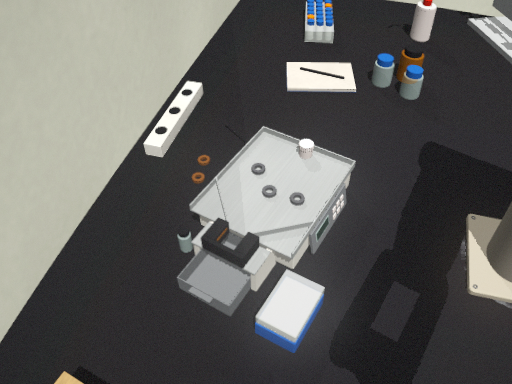

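View pics/wrist0.png

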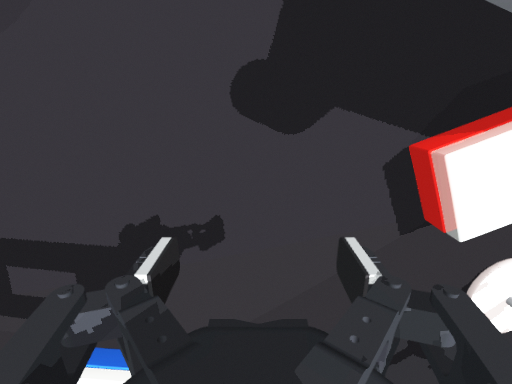

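Three dark rings lie on the deck, at about (299,168), (266,190) and (263,225) in the top view. The brown look-alikes are on the bench at (297,98) and (328,94). I'll confirm which is which in an enlarged crop.

Run:
```python
from h import *
crop('top0',120,80,390,290,2.9,'top0c')
s=load('top0'); print(-s['R'].T@s['t'])
print(s['R'].round(3))
s2=load('side0');print(-s2['R'].T@s2['t'])
```

```text
[0.45111317 0.05113019 0.92112874]
[[ 0.002 -1.     0.025]
 [-0.993 -0.004 -0.121]
 [ 0.121 -0.024 -0.992]]
[0.37903322 0.69113044 0.82309232]
```

View pics/top0c.png

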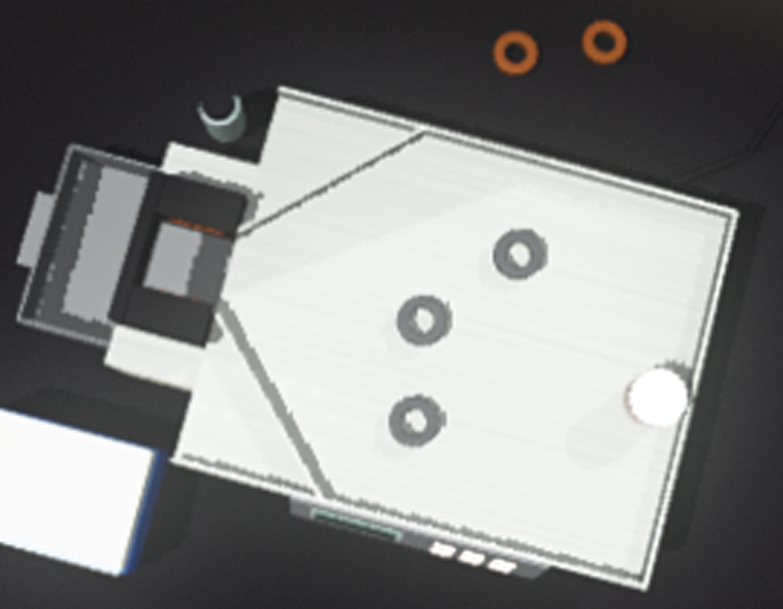

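Run:
```python
from h import *
s=load('top0')
def full(p): return np.array(p,float)/2.9+[120,80]-[0.33,0.33]
names=['bf','bn','ff','fn','gfo','gfi','gno','gni']
P=px2w(s,full([(733,215),(642,578),(280,92),(178,460),(423,133),(240,235),(328,492),(222,303)]),0.094)
for n,p in zip(names,P): print(n,(p*1000).round(1))
# fit with known inner points
M=np.array([(120,-170),(-120,-170),(120,33),(23,130),(-120,33),(-23,130)])/1000
Q=P[[0,1,4,5,6,7],:2]
H=(M-M.mean(0)).T@(Q-Q.mean(0));U,S,V=np.linalg.svd(H);R=(U@V).T
t=Q.mean(0)-R@M.mean(0)
print('yaw',np.arctan2(R[1,0],R[0,0]),'t',t,'res mm',((M@R.T+t-Q)*1000).round(1))
rings=px2w(s,full([(520,254),(424,320),(416,420)]),0.090)
print(rings.round(4)); print(((rings[:,:2]-t)@R*1000).round(1))
pot=px2w(s,full([(657,397)]),0.115);print('pot',((pot[:,:2]-t)@R*1000).round(1))
# cross-check: draw model
import math
def w(x,y,z): 
    q=R@np.array([x,y])/1000+t; return [q[0],q[1],z/1000]
for nm in('top0','side0'):
    s=load(nm); im=cv2.imread(f'pics/{nm}.png'); k=3 
    im=cv2.resize(im,None,fx=k,fy=k,interpolation=cv2.INTER_CUBIC)
    for L,z in (([(120,33),(120,-170),(-120,-170),(-120,33),(-23,130),(-23,182),(23,182),(23,130),(120,33)],94),([(-23,130),(-23,182),(23,182),(23,130),(-23,130)],80)):
        uv=(proj(s,[w(x,y,z) for x,y in L])+0.5)*k-0.5
        cv2.polylines(im,[uv.round().astype(int).reshape(-1,1,2)],False,(0,0,255) if z==94 else (0,200,0),1)
    x0,y0=(360,240) if nm=='top0' else (500,360)
    cv2.imwrite(f'pics/{nm}ov.png',im[y0:y0+600,x0:x0+800])
```

```text
bf [ 622.  -179.3   94. ]
bn [ 394.5 -116.5   94. ]
ff [699.3 109.1  94. ]
fn [466.6 168.6  94. ]
gfo [672.9  18.3  94. ]
gfi [606.7 132.6  94. ]
gno [447.6  76.4  94. ]
gni [563.8 143.1  94. ]
yaw -0.2618851890560681 t [0.55184835 0.01468757] res mm [[ 1.7 -1.3]
 [-2.6 -1.9]
 [ 3.4 -2.8]
 [ 1.   1.7]
 [-3.1  1.2]
 [-0.5  3.1]]
[[ 0.5963 -0.0429  0.09  ]
 [ 0.5542  0.0176  0.09  ]
 [ 0.492   0.0225  0.09  ]]
[[ 57.8 -44.1]
 [  1.5   3.4]
 [-59.9  -7.9]]
pot [[  -9.9 -145.1]]
```

View pics/top0ov.png

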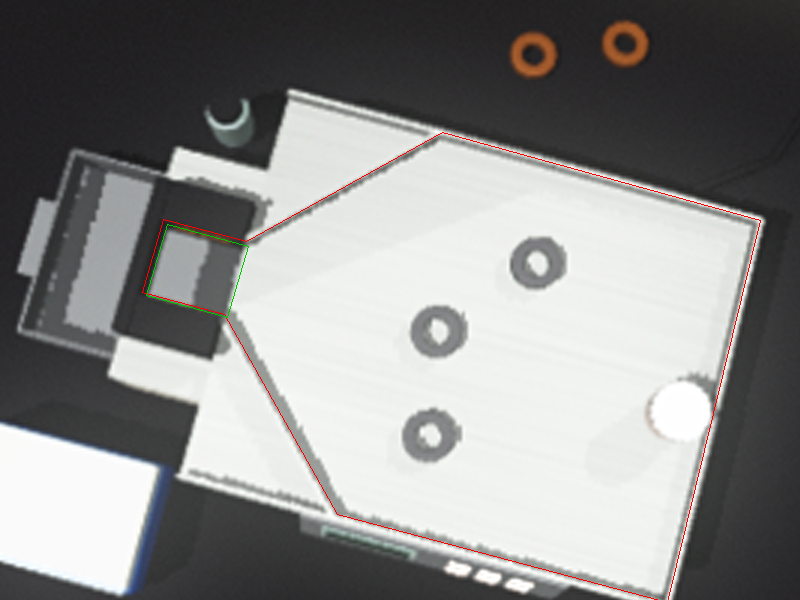

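View pics/side0ov.png

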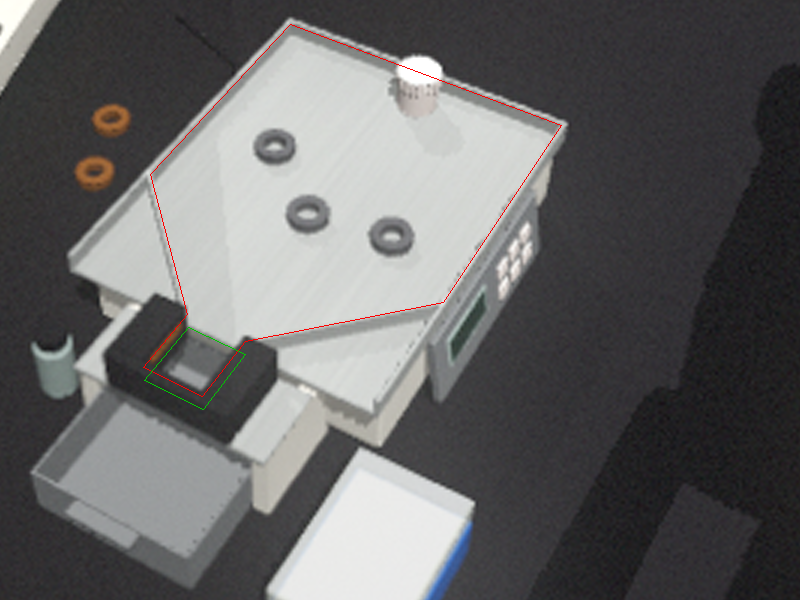

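The dark rings sit at counter-frame x, y of (58,-44), (2,3) and (-60,-8) mm. They match the description because they are dark and on the deck; the orange-brown pair on the bench is not meant. My counter fit overlays well in both views.

Plan: open the fingers to 18 mm so the ring nests against both tips, push it along the feed direction, and take the middle ring first.

>>> jog_arm([
  [17,-25,-3,0,0,-0.067],
  [17,-25,-3,0,0,-0.067],
  [17,-25,-3,0,0,-0.067],
  [17,-25,-3,0,0,-0.067],
  [17,-25,-3,0,0,-0.067],
  [17,-25,-3,0,0,-0.067],
  [17,-25,-3,0,0,-0.067],
  [17,-25,-3,0,0,-0.067],
], claw=18, squeeze=20)

```text
clock: 0.95
tool_pos: [0.2695, 0.3838, 0.2069]
orientation: [-3.141, 0.0, 2.379]
wrist_force: [0.1, -0.3, -0.3]
grip_width: 0.018
```

>>> jog_arm([
  [17,-25,-3,0,0,-0.067],
  [17,-25,-3,0,0,-0.067],
  [17,-25,-3,0,0,-0.067],
  [17,-25,-3,0,0,-0.067],
  [17,-25,-3,0,0,-0.067],
  [17,-25,-3,0,0,-0.067],
  [17,-25,-3,0,0,-0.067],
  [17,-25,-3,0,0,-0.067],
])

```text
clock: 1.75
tool_pos: [0.4055, 0.1839, 0.183]
orientation: [-3.141, -0.0, 1.843]
wrist_force: [0.2, 0.8, -0.1]
grip_width: 0.018
```

>>> jog_arm([
  [17,-25,-3,0,0,-0.067],
  [17,-25,-3,0,0,-0.067],
  [17,-25,-3,0,0,-0.067],
  [17,-25,-3,0,0,-0.067],
  [17,-25,-3,0,0,-0.067],
  [17,-25,-3,0,0,-0.067],
  [17,-25,-3,0,0,-0.067],
  [0,0,0,0,0,0],
])

```text
clock: 2.55
tool_pos: [0.525, 0.0073, 0.1615]
orientation: [-3.141, 0.001, 1.372]
wrist_force: [-0.4, 0.4, -0.7]
grip_width: 0.0179
```

>>> jog_arm([
  [9,-14,-10,0,0,-0.032],
  [10,-14,-10,0,0,-0.031],
  [0,0,-10,0,0,0],
  [0,0,-10,0,0,0],
  [0,0,-10,0,0,0],
  [0,0,-5,0,0,0],
  [0,0,0,0,0,0],
  [0,0,0,0,0,0],
])

```text
clock: 3.35
tool_pos: [0.5432, -0.0176, 0.1075]
orientation: [3.141, -0.0, 1.314]
wrist_force: [0.6, -0.3, -0.4]
grip_width: 0.018
```

```bash
cat >> h.py <<'E'
Tc=np.array([0.55185,0.01469]); ya=-0.2619
Rc=np.array([[np.cos(ya),-np.sin(ya)],[np.sin(ya),np.cos(ya)]])
def c2w(x,y,z=0): q=Rc@np.array([x,y])/1000+Tc; return np.array([q[0],q[1],z/1000])
def w2c(p): return (np.asarray(p)[...,:2]-Tc)@Rc*1000
E
python3 - <<'E'
from h import *
st=r.state();print(st['tool_pos'],w2c(st['tool_pos']),st['orientation'])
s=snap('wrist','w1'); snap('side','s1'); snap('top','t1')
crop('s1',180,110,380,260,4,'s1c')
for n in [(57.8,-44.1),(1.5,3.4),(-59.9,-7.9)]: print(proj(s,c2w(*n,90)))
E
```

```text
[ 0.54316687 -0.01762225  0.10753985] [-2.08705625e-02 -3.34585990e+01] [ 3.14137446e+00 -8.07286238e-05  1.31438594e+00]
[[344.09910858 242.50411147]]
[[259.38094588 171.66594026]]
[[160.36634159 189.08512245]]
```

View pics/w1.png

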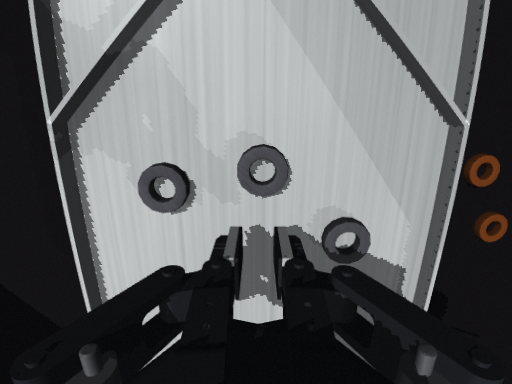

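View pics/s1c.png

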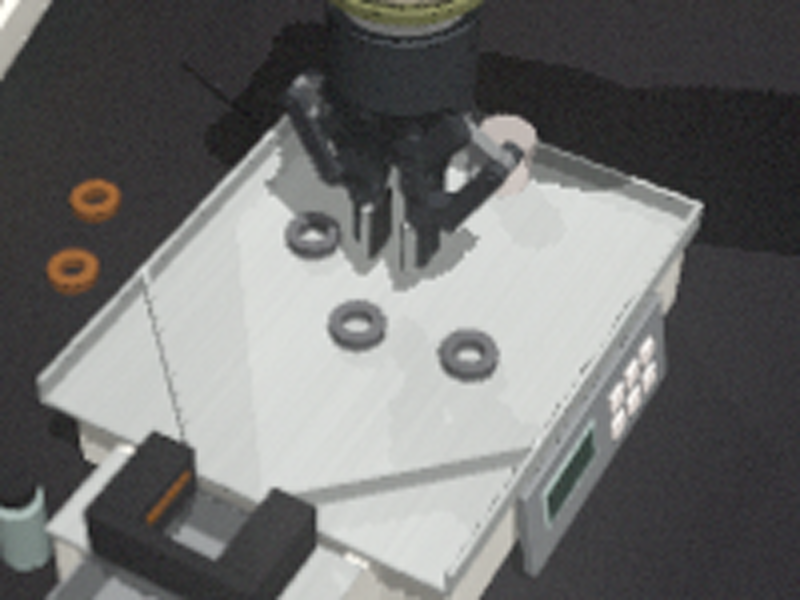

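Wrist predictions agree with the seen rings (346,240), (263,171) and (164,188) to within about 4 px, roughly 2 mm. I'll descend behind the middle ring at (263,171).

>>> jog_arm([
  [1,0,-5,0,0,-0.005],
  [1,0,-5,0,0,0],
  [0,0,-5,0,0,0],
  [0,0,-4,0,0,0],
  [0,0,-3,0,0,0],
  [0,0,-2,0,0,0],
  [0,0,0,0,0,0],
  [0,0,0,0,0,0],
])

```text
clock: 4.3
tool_pos: [0.5452, -0.018, 0.0834]
orientation: [3.141, -0.0, 1.309]
wrist_force: [-1.6, 0.1, 1.0]
grip_width: 0.0182
```

Run:
```python
from h import *
st=r.state();print(st['tool_pos'],w2c(st['tool_pos']),st['orientation'],st['wrist_force'])
s=snap('wrist','w2'); snap('side','s2')
crop('s2',220,130,340,220,6.6,'s2c')
```

```text
[ 0.54521828 -0.01796172  0.0833916 ] [  2.04847972 -33.25534981] [ 3.14145989e+00 -2.05194070e-05  1.30877141e+00] [-1.55589515  0.09190167  0.97150394]
```

View pics/w2.png

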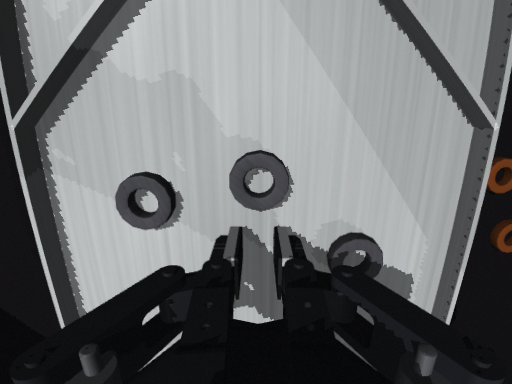

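View pics/s2c.png

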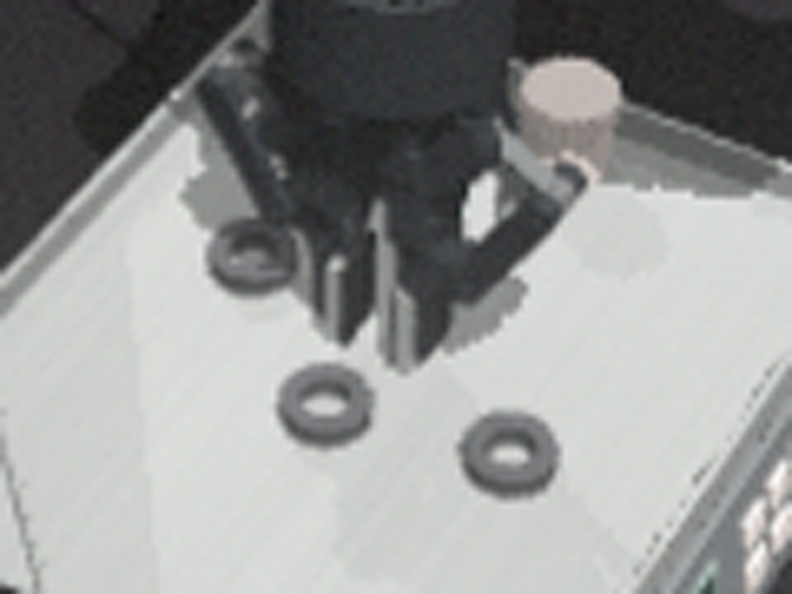

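>>> jog_arm([
  [0.8,2.9,0,0,0,0],
  [0.8,2.9,0,0,0,0],
  [1,3.9,0,0,0,0],
  [1.3,4.9,0,0,0,0],
  [1.5,5.8,0,0,0,0],
  [1.5,5.8,0,0,0,0],
  [1.5,5.8,0,0,0,0],
  [1.5,5.8,0,0,0,0],
])

```text
clock: 5.2
tool_pos: [0.5552, 0.0204, 0.0833]
orientation: [-3.142, 0.0, 1.309]
wrist_force: [-0.5, -1.1, 0.8]
grip_width: 0.0179
```

Run:
```python
from h import *
st=r.state();print(st['tool_pos'],w2c(st['tool_pos']),st['wrist_force'])
s=snap('wrist','w3')
```

```text
[0.55516893 0.02043722 0.08329042] [1.7177017  6.41056541] [-0.46147503 -1.09407521  0.84286114]
```

View pics/w3.png

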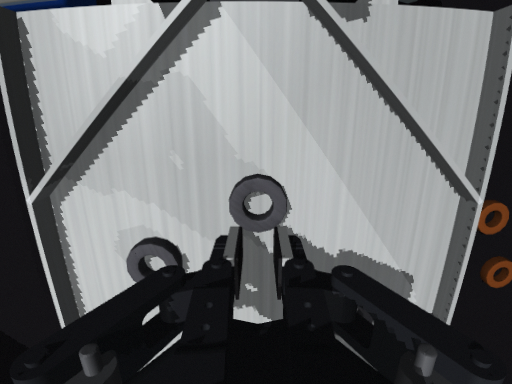

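The ring is nested between the tips at (258,203), and the gate is centred ahead at about x=261. I'll keep pushing.

>>> jog_arm([
  [1.5,5.8,0,0,0,0],
  [1.5,5.8,0,0,0,0],
  [1.5,5.8,0,0,0,0],
  [1.5,5.8,0,0,0,0],
  [1.5,5.8,0,0,0,0],
  [1.5,5.8,0,0,0,0],
  [1.5,5.8,0,0,0,0],
  [1.5,5.8,0,0,0,0],
])

```text
clock: 6.05
tool_pos: [0.5672, 0.0667, 0.0833]
orientation: [-3.142, 0.0, 1.309]
wrist_force: [-0.2, -0.0, 0.1]
grip_width: 0.0179
```

>>> jog_arm([
  [1.5,5.8,0,0,0,0],
  [1.5,5.8,0,0,0,0],
  [1.5,5.8,0,0,0,0],
  [1.5,5.8,0,0,0,0],
  [1.5,5.8,0,0,0,0],
  [1,3.9,0,0,0,0],
  [0.8,2.9,0,0,0,0],
  [0,0,0,0,0,0],
])

```text
clock: 6.85
tool_pos: [0.5764, 0.1024, 0.0833]
orientation: [3.142, -0.0, 1.309]
wrist_force: [0.0, 0.1, 0.1]
grip_width: 0.0182
```

Run:
```python
from h import *
st=r.state();print(st['tool_pos'],w2c(st['tool_pos']),st['wrist_force'])
s=snap('wrist','w4')
```

```text
[0.5764241  0.10243412 0.08329757] [ 1.0177382  91.11465887] [0.01231376 0.1260008  0.14251948]
```

View pics/w4.png

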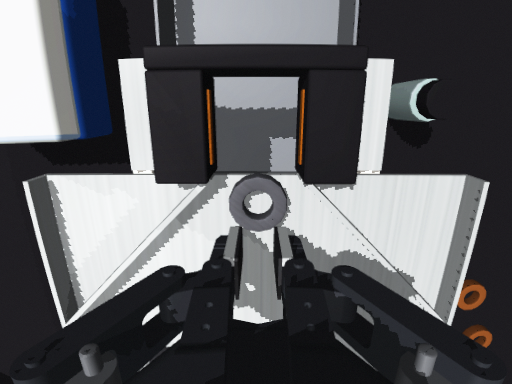

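Ring at (258,203), centred on the slot with its front edge at the lip. I'll push it the last 24 mm slowly.

>>> jog_arm([
  [0.8,3.9,0,0,0,0],
  [0.9,3.9,0,0,0,0],
  [1,3.9,0,0,0,0],
  [1,3.9,0,0,0,0],
  [1,3.9,0,0,0,0],
  [1,3.9,0,0,0,0],
  [0,0,0,0,0,0],
  [0,0,0,0,0,0],
])

```text
clock: 7.7
tool_pos: [0.582, 0.1256, 0.0832]
orientation: [-3.141, 0.0, 1.309]
wrist_force: [0.1, -0.1, 0.0]
grip_width: 0.0183
```

Run:
```python
from h import *
st=r.state();print(st['tool_pos'],w2c(st['tool_pos']),st['wrist_force'])
s=snap('wrist','w5')
```

```text
[0.58197076 0.12559353 0.08319427] [  0.37890916 114.92044813] [ 0.06423998 -0.05957543  0.03875281]
```

View pics/w5.png

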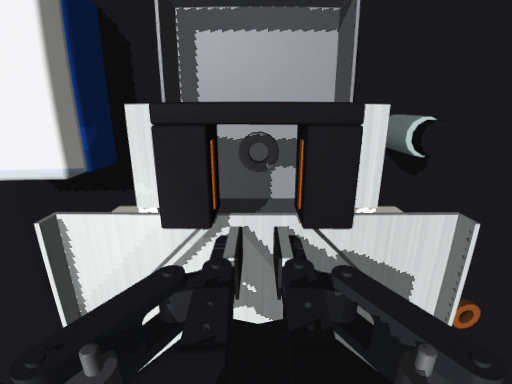

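The first ring dropped by itself and lies in the tray at (259,150). Next I'll lift and go behind the far-side ring at (58,-44).

>>> jog_arm([
  [-1.3,-4.8,2,0,0,0],
  [-1.3,-4.8,10,0,0,0],
  [-1,-10,10,0,0,0],
  [0,-20,10,0,0,0],
  [0,-25,8,0,0,0],
  [2,-30,0,0,0,0],
  [2,-30,0,0,0,0],
  [2,-30,0,0,0,0],
])

```text
clock: 8.55
tool_pos: [0.5848, -0.0312, 0.125]
orientation: [3.14, -0.0, 1.308]
wrist_force: [0.4, 0.6, 0.1]
grip_width: 0.0177
```

>>> jog_arm([
  [2,-25,0,0,0,0],
  [1,-15,0,0,0,0],
  [0,-10,0,0,0,0],
  [0,0,0,0,0,0],
  [0,0,0,0,0,0],
  [0,0,0,0,0,0],
  [0,0,0,0,0,0],
  [0,0,0,0,0,0],
])

```text
clock: 9.35
tool_pos: [0.5875, -0.0784, 0.1233]
orientation: [-3.141, -0.0, 1.31]
wrist_force: [0.1, 0.2, 0.2]
grip_width: 0.0179
```

Run:
```python
from h import *
st=r.state();print(st['tool_pos'],w2c(st['tool_pos']),st['wrist_force'])
s=snap('wrist','w6')
for n in [(57.8,-44.1),(-59.9,-7.9)]: print(proj(s,c2w(*n,90)))
```

```text
[ 0.58745961 -0.07840037  0.12325483] [ 58.49792272 -80.69606467] [0.11939348 0.20976389 0.19582489]
[[255.66199287 166.72826678]]
[[ 72.85173327 112.18416009]]
```

View pics/w6.png

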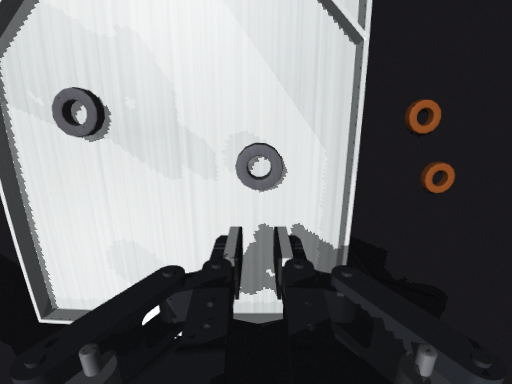

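>>> jog_arm([
  [0,0,-9,0,0,0],
  [0,0,-9,0,0,0],
  [0,0,-8,0,0,0],
  [0,0,-6,0,0,0],
  [0,0,-5,0,0,0],
  [0,0,-3,0,0,0],
  [0.3,1,0,0,0,0],
  [0.8,2.9,0,0,0,0],
])

```text
clock: 10.2
tool_pos: [0.5887, -0.0754, 0.0835]
orientation: [3.141, 0.0, 1.308]
wrist_force: [0.9, -0.1, 0.6]
grip_width: 0.0179
```

>>> jog_arm([
  [0.8,2.9,0,0,0,0],
  [0.8,2.9,0,0,0,0],
  [0.8,2.9,0,0,0,0],
  [0.5,4,0,0,0,0],
  [0,5,0,0,0,0],
  [-0.5,6,0,0,0,0],
  [-0.5,6,0,0,0,0],
  [-0.5,6,0,0,0,0],
])

```text
clock: 11.0
tool_pos: [0.5899, -0.039, 0.0833]
orientation: [-3.142, -0.0, 1.309]
wrist_force: [0.3, -0.8, -0.3]
grip_width: 0.018
```

Run:
```python
from h import *
st=r.state();print(st['tool_pos'],w2c(st['tool_pos']),st['wrist_force'])
s=snap('wrist','w7')
```

```text
[ 0.58986867 -0.03896416  0.08330941] [ 50.61415852 -41.98089181] [ 0.2744705  -0.83798749 -0.2553285 ]
```

View pics/w7.png

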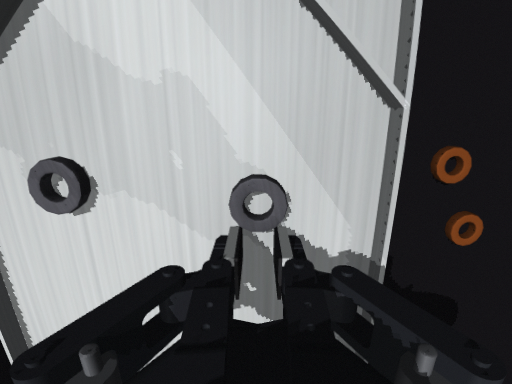

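Nested at (258,203). I'll push diagonally to the gate's middle line.

>>> jog_arm([
  [-0.5,6,0,0,0,0],
  [-0.6,6,0,0,0,0],
  [-0.5,6,0,0,0,0],
  [-0.6,6,0,0,0,0],
  [-0.5,6,0,0,0,0],
  [-0.6,6,0,0,0,0],
  [-0.5,6,0,0,0,0],
  [-0.6,6,0,0,0,0],
])

```text
clock: 11.85
tool_pos: [0.5855, 0.009, 0.0833]
orientation: [-3.142, -0.0, 1.309]
wrist_force: [0.7, -1.0, 0.2]
grip_width: 0.0181
```

>>> jog_arm([
  [-0.5,6,0,0,0,0],
  [-0.6,6,0,0,0,0],
  [-0.5,6,0,0,0,0],
  [-0.6,6,0,0,0,0],
  [-0.5,6,0,0,0,0],
  [-0.6,6,0,0,0,0],
  [-0.5,6,0,0,0,0],
  [-0.6,6,0,0,0,0],
])

```text
clock: 12.65
tool_pos: [0.5811, 0.0569, 0.0833]
orientation: [3.142, -0.0, 1.309]
wrist_force: [0.2, -0.5, -0.4]
grip_width: 0.018
```

Run:
```python
from h import *
st=r.state();print(st['tool_pos'],w2c(st['tool_pos']),st['wrist_force'])
s=snap('wrist','w8')
```

```text
[0.58109173 0.05694968 0.08330253] [17.30286072 48.38977764] [ 0.18948188 -0.49481826 -0.37442655]
```

View pics/w8.png

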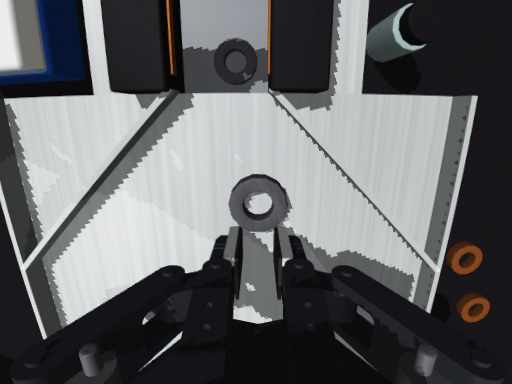

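>>> jog_arm([
  [-0.5,6.2,0,0,0,0],
  [-0.5,6.2,0,0,0,0],
  [-0.5,6.2,0,0,0,0],
  [-0.6,6.2,0,0,0,0],
  [-0.5,6.2,0,0,0,0],
  [-0.5,6.2,0,0,0,0],
  [-0.6,6.2,0,0,0,0],
  [-0.5,6.2,0,0,0,0],
])

```text
clock: 13.5
tool_pos: [0.5769, 0.1066, 0.0833]
orientation: [3.142, -0.0, 1.309]
wrist_force: [0.0, -0.3, -0.4]
grip_width: 0.018
```

>>> jog_arm([
  [1,3.9,0,0,0,0],
  [1,3.9,0,0,0,0],
  [1,3.9,0,0,0,0],
  [1,3.9,0,0,0,0],
  [1,3.9,0,0,0,0],
  [0,0,0,0,0,0],
  [0,0,0,0,0,0],
  [0,0,0,0,0,0],
])

```text
clock: 14.3
tool_pos: [0.5819, 0.1254, 0.0832]
orientation: [-3.141, 0.0, 1.309]
wrist_force: [0.7, 0.2, 0.6]
grip_width: 0.0181
```

Run:
```python
from h import *
st=r.state();print(st['tool_pos'],w2c(st['tool_pos']),st['wrist_force'])
s=snap('wrist','w9')
```

```text
[0.58186901 0.12541873 0.0832098 ] [  0.32588447 114.72526843] [0.74648367 0.19278339 0.64180492]
```

View pics/w9.png

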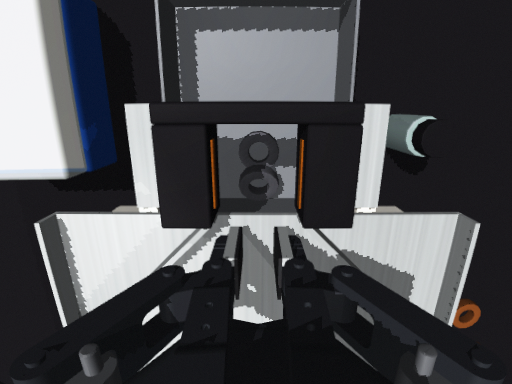

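The second ring is down too, at (259,182), and its size matches the one on the tray floor. Next is the last ring on the operator's side; I'll check the tray from the side on the way.

>>> jog_arm([
  [-1.3,-4.8,2,0,0,0],
  [-1.3,-4.8,10,0,0,0],
  [-6,-10,10,0,0,0],
  [-14,-18,10,0,0,0],
  [-18,-24,8,0,0,0],
  [-20,-27,0,0,0,0],
  [-20,-27,0,0,0,0],
  [-12,-16,0,0,0,0],
])

```text
clock: 15.15
tool_pos: [0.4882, -0.008, 0.1242]
orientation: [3.141, 0.0, 1.308]
wrist_force: [-0.7, -0.4, 0.3]
grip_width: 0.0179
```

>>> jog_arm([
  [-6,-8,0,0,0,0],
  [0,0,0,0,0,0],
  [0,0,0,0,0,0],
  [0,0,0,0,0,0],
  [0,0,0,0,0,0],
  [0,0,0,0,0,0],
  [0,0,0,0,0,0],
  [0,0,0,0,0,0],
])

```text
clock: 15.95
tool_pos: [0.4834, -0.0139, 0.1232]
orientation: [-3.141, 0.0, 1.309]
wrist_force: [-0.3, -0.6, -0.3]
grip_width: 0.0182
```

Run:
```python
from h import *
st=r.state();print(st['tool_pos'],w2c(st['tool_pos']),st['wrist_force'])
s=snap('wrist','w10');print(proj(s,c2w(-59.9,-7.9,90)))
snap('side','s10'); crop('s10',160,110,360,310,3,'s10c')
```

```text
[ 0.48336318 -0.01386926  0.12319246] [-58.7569514  -45.31773323] [-0.27356751 -0.56930682 -0.34364395]
[[254.92868727 165.54902933]]
```

View pics/w10.png

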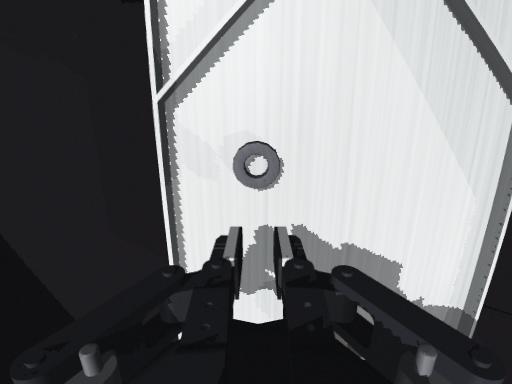

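View pics/s10c.png

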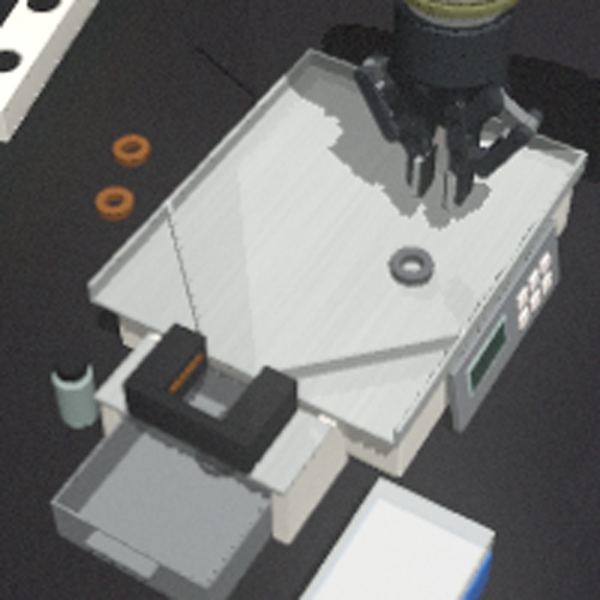

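Ring at (257,165), aligned with the fingers. In the side view the deck is otherwise clear, with one tray ring just visible under the block at (225,470).

>>> jog_arm([
  [0,0,-9,0,0,0],
  [0,0,-9,0,0,0],
  [0,0,-8,0,0,0],
  [0,0,-6,0,0,0],
  [0,0,-5,0,0,0],
  [0,0,-3,0,0,0],
  [0.3,1,0,0,0,0],
  [0.8,2.9,0,0,0,0],
])

```text
clock: 16.85
tool_pos: [0.4846, -0.0102, 0.0835]
orientation: [3.141, 0.0, 1.308]
wrist_force: [0.1, -0.7, 0.8]
grip_width: 0.0181
```

>>> jog_arm([
  [0.8,2.9,0,0,0,0],
  [0.8,2.9,0,0,0,0],
  [0.8,2.9,0,0,0,0],
  [1,3.2,0,0,0,0],
  [2,4,0,0,0,0],
  [3,4.5,0,0,0,0],
  [3.8,4.7,0,0,0,0],
  [3.8,4.7,0,0,0,0],
])

```text
clock: 17.65
tool_pos: [0.5008, 0.0201, 0.0833]
orientation: [3.141, -0.0, 1.309]
wrist_force: [-0.3, -0.3, -0.1]
grip_width: 0.0179
```

Run:
```python
from h import *
st=r.state();print(st['tool_pos'],w2c(st['tool_pos']),st['wrist_force'])
s=snap('wrist','w11')
```

```text
[0.50083904 0.02009352 0.08333947] [-50.67053558  -7.98830446] [-0.27812811 -0.25513532 -0.11683478]
```

View pics/w11.png

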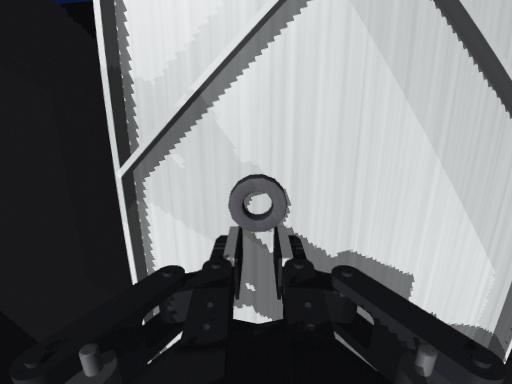

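>>> jog_arm([
  [3.9,4.7,0,0,0,0],
  [3.9,4.7,0,0,0,0],
  [3.9,4.7,0,0,0,0],
  [3.9,4.7,0,0,0,0],
  [3.9,4.7,0,0,0,0],
  [3.9,4.7,0,0,0,0],
  [3.9,4.7,0,0,0,0],
  [3.9,4.7,0,0,0,0],
])

```text
clock: 18.5
tool_pos: [0.532, 0.0577, 0.0833]
orientation: [-3.142, -0.0, 1.309]
wrist_force: [0.9, -1.0, 1.1]
grip_width: 0.0182
```

>>> jog_arm([
  [3.9,4.7,0,0,0,0],
  [3.9,4.7,0,0,0,0],
  [3.9,4.7,0,0,0,0],
  [3.9,4.7,0,0,0,0],
  [3.9,4.7,0,0,0,0],
  [3.9,4.7,0,0,0,0],
  [3.9,4.7,0,0,0,0],
  [3.9,4.7,0,0,0,0],
])

```text
clock: 19.3
tool_pos: [0.5632, 0.0952, 0.0833]
orientation: [3.142, 0.0, 1.309]
wrist_force: [0.2, 0.6, 0.4]
grip_width: 0.0179
```

Run:
```python
from h import *
st=r.state();print(st['tool_pos'],w2c(st['tool_pos']),st['wrist_force'])
s=snap('wrist','w12')
```

```text
[0.56317218 0.09522149 0.08328953] [-9.91482151 80.71684603] [0.17911512 0.64707589 0.36974351]
```

View pics/w12.png

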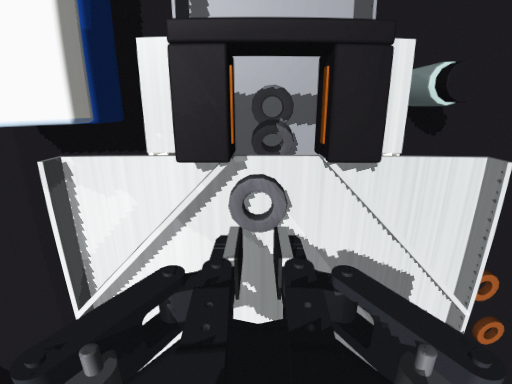

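>>> jog_arm([
  [3.8,4.2,0,0,0,0],
  [3.8,4.2,0,0,0,0],
  [3.8,4.2,0,0,0,0],
  [3.8,4.3,0,0,0,0],
  [1,3.9,0,0,0,0],
  [1,3.9,0,0,0,0],
  [1,3.9,0,0,0,0],
  [0.6,2.3,0,0,0,0],
])

```text
clock: 20.15
tool_pos: [0.5816, 0.1262, 0.0833]
orientation: [-3.142, -0.0, 1.309]
wrist_force: [-0.2, -0.3, -0.8]
grip_width: 0.0178
```

Run:
```python
from h import *
st=r.state();print(st['tool_pos'],w2c(st['tool_pos']),st['wrist_force'])
s=snap('wrist','w13')
```

```text
[0.58163161 0.12623444 0.08327511] [-1.14609409e-01  1.15451689e+02] [-0.17966642 -0.34095046 -0.79234236]
```

View pics/w13.png

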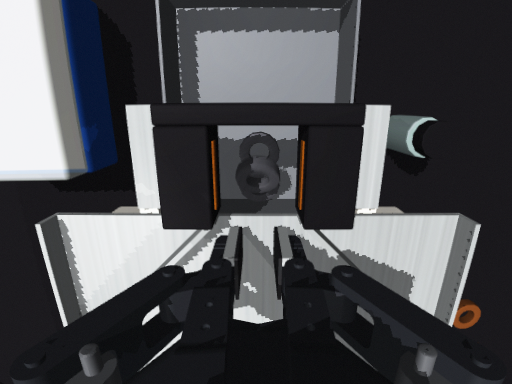

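The last ring has gone through and is seen at (258,176) on top of the others. I'll back off, lift clear and check.

>>> jog_arm([
  [-1.3,-4.8,2,0,0,0],
  [-1.3,-4.8,10,0,0,0],
  [-1,-4,10,0,0,0],
  [0,0,15,0,0,0],
  [0,0,15,0,0,0],
  [0,0,15,0,0,0],
  [0,0,10,0,0,0],
  [0,0,0,0,0,0],
])

```text
clock: 21.0
tool_pos: [0.5795, 0.1124, 0.1631]
orientation: [3.138, -0.001, 1.309]
wrist_force: [0.1, -0.3, 1.5]
grip_width: 0.0178
```

Run:
```python
from h import *
s=snap('wrist','w14');snap('side','s14');snap('top','t14')
crop('w14',100,0,420,240,2.5,'w14c'); crop('s14',160,110,360,310,3,'s14c')
a=load('top0')['color'].astype(int);b=load('t14')['color'].astype(int)
```

View pics/w14c.png

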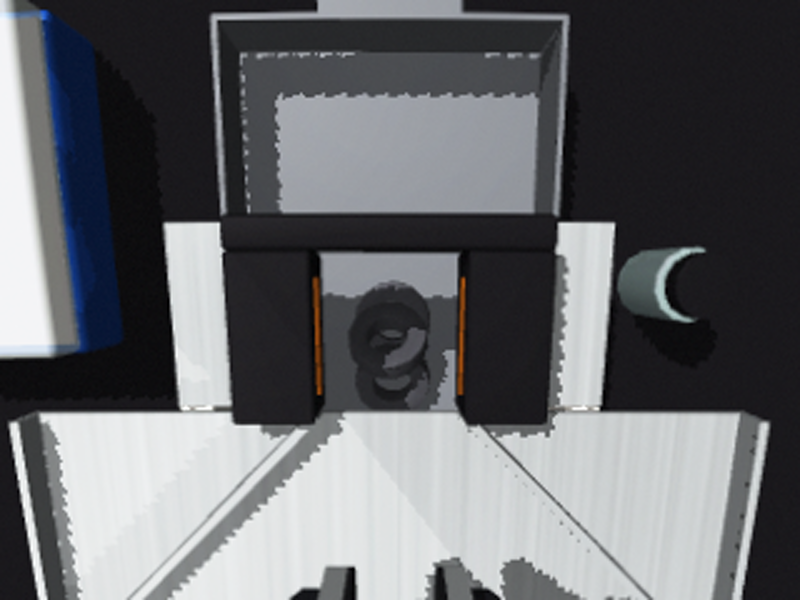

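View pics/s14c.png

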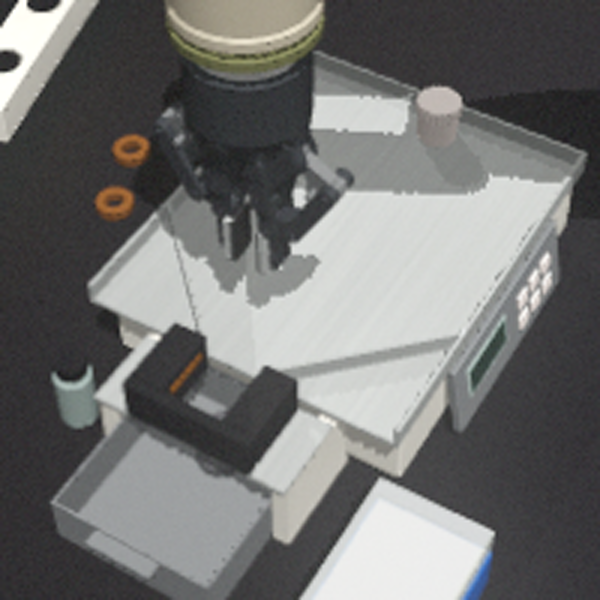

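View pics/t14.png

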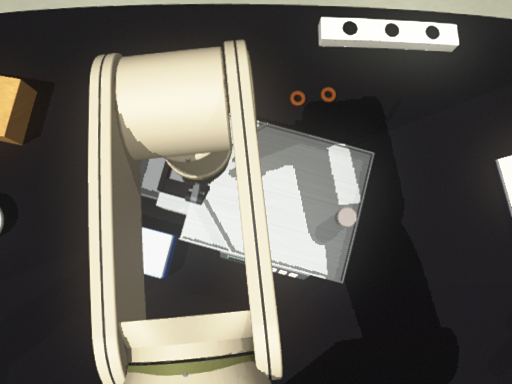

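Three rings can be seen in the tray, with the bottom of the slot pile at crop pixels (390,300), (390,340) and (390,380). The pot is at (346,217) as before, and the vial and box have not moved. I'll wait a moment and confirm the pile is at rest.

>>> jog_arm([
  [0,0,0,0,0,0],
  [0,0,0,0,0,0],
  [0,0,0,0,0,0],
  [0,0,0,0,0,0],
  [0,0,0,0,0,0],
  [0,0,0,0,0,0],
  [0,0,0,0,0,0],
  [0,0,0,0,0,0],
])

```text
clock: 21.95
tool_pos: [0.578, 0.1122, 0.1603]
orientation: [3.142, -0.0, 1.309]
wrist_force: [-0.2, 0.1, 0.2]
grip_width: 0.0181
```

Run:
```python
from h import *
s=snap('wrist','w15')
a=load('w14')['color'].astype(int);b=s['color'].astype(int)
print('pile diff',np.abs(a-b)[95:170,225:290].mean(), np.abs(a-b)[:90,200:330].mean())
im=cv2.imread('pics/w15.png')[95:170,220:295]
im=np.clip((im.astype(float)/255)**0.5*255,0,255).astype(np.uint8)
cv2.imwrite('pics/w15c.png',cv2.resize(im,None,fx=7,fy=7,interpolation=cv2.INTER_CUBIC))
```

```text
pile diff 14.684034188034188 14.5897150997151
```

View pics/w15c.png

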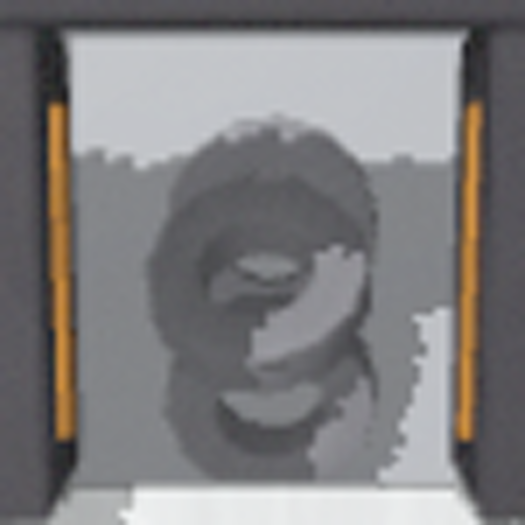

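Run:
```python
from h import *
s=snap('wrist','w16')
a=load('w15')['color'].astype(int);b=s['color'].astype(int)
d=np.abs(a-b);print('pile',d[95:170,225:290].mean(),'elsewhere',d[:90,200:330].mean())
print(r.close_job())
```

```text
pile 0.8847179487179487 elsewhere 0.807008547008547
the job is handed in; nothing more can be done
None
```

I swept all three dark steel rings across the deck with the fingertips, and each dropped through the slot into the catch tray before I started the next. The order was middle, far side, operator's side. They were only slid, nested against two tips held 18 mm apart. Wrist force readings stayed at about 2 N or less. I handed the job in at about 22 s of the 56 s allowed.

**Last checks:**
- **Rings:** the enlarged wrist picture shows all three in the tray under the slot, two on the floor and one resting on them. Two successive pictures show the pile at rest.
- **Other things:** the pot is where it was at the start, to within about 1 pixel. The vial, the tip box and the two brown rings look unmoved, and the gripper is clear of everything.
- **Disagreements:** top and wrist cameras placed the rings about 2 mm apart, which is within calibration. One picture-difference check came out high because the arm was still settling; the repeat was at noise level.

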